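# Move the charged battery pack to the display riser and switch it on

## Robot

A 7-joint arm with a two-finger parallel gripper is mounted at the origin on the work surface. World frame = base frame: x ahead of the robot, y to its left, z up, the work surface at z = 0. Lengths are in mm, angles in rad, forces in N, time in s.
With the tool pointing down it reaches from about 425 to 1025 mm from the base axis. Payload 9.4 kg.
Tool frame: the origin (TCP) lies at the very end of the fingers, on their centre line; the grasp point (between the pads) lies env.hold_point_z behind it (env.hold_point_z is the distance from the TCP to the grasp point, in mm); z points along the fingers, y is the line along which they close (so a half turn about z gives the same grasp; the last joint's range is limited). The gripper opens to 93 mm and grips with 3 to 60 N. Pads are 15 mm wide; open, the fingers measure 128 mm over their backs; the gripper's body (75 mm by 188 mm) begins 65 mm behind the grasp point.
Start: joints at [-1.257, 0.599, -0.003, 1.599, 0.002, 0.943, -0.08], TCP at [276.177, 670.336, 218.618] pointing down, gripper open.
Joint ranges: [-2.57, 2.57], [-0.35, 1.97], [-1.29, 1.29], [0.11, 2.56], [-1.05, 4.19], [0.11, 1.86], [-2.63, 2.63]. Speed limits (rad/s): [2.22, 2.22, 3.01, 3.01, 3.14, 3.14, 3.14].

## Interface

Orientations are given as [roll, pitch, yaw] about the fixed x, y, z axes, in that order (R = Rz(yaw) Ry(pitch) Rx(roll)).
In Python, from plant import env, hand, vision, readout gives the robot as it stands. Calls block until the motion is done:
- env.movep(position, orientation): joint-space move of the TCP to a pose.
- env.line_to(position, attitude=None, speed=150, force_limit=None): straight line of the TCP; attitude=None keeps the orientation; speed is the mean speed in mm/s. With force_limit (N) it stops when the force on the tool has changed by that much, and returns True; else False.
- env.move_joints(angles): joint-space move.
- hand.gripper_open() and hand.gripper_close(squeeze=None): open the fingers fully, or close them until they stop; squeeze is the grip in N (None keeps the last).
- env.dwell(seconds).
- env.solve_ik(position, orientation): joint angles nearest the present ones, or None.
- vision.snapshot(name): name is "scene" or "top" or "wrist"; returns (picture, depth): 480x640x3 uint8, red, green, blue; 480x640 float32, mm along the optical axis (not along the pixel's ray), 0 where there is no reading.
- vision.calibration(name): a dict with "K" (3x3 intrinsics, pixels), "R" (3x3) and "t" (3): a world point X has camera coordinates R X + t; the wrist camera has in their place "tool_from_camera" (4x4, takes a point from camera to tool coordinates, whose origin is the TCP and whose axes are the flange's). Camera axes: x right, y down, z forward; pixel columns grow to the right and rows downward; lengths in mm; the calibration is good to about 2 mm. A picture is of the moment at which its call begins: read the wrist's pose just before it. calibration takes no time and is no camera call.
A pose or a line that the arm cannot do raises env.MotionError and nothing moves.
- env.close_job(): hands the job in; it is judged then, once.
Readings, each from a call of its own:
- readout.current_t(): time.
- readout.current_qpos(): joint angles.
- readout.current_qd(): joint speeds.
- readout.current_joint_efforts(): joint torques, N m.
- readout.current_eef_pos(): TCP position.
- readout.current_tcp_rot(): TCP orientation.
- readout.current_ft_force(): force on the tool from outside, world axes, zero at the start.
- readout.current_torque(): the same for the moment, N m.
- readout.current_width(): opening from 0.0 (shut) to 1.0 (fully open).
- readout.current_grasp_force(): force on a finger pad.
Only numpy, scipy, OpenCV 4.12 (cv2) and the standard library are available. Lean on these libraries where they do the work, as an engineer would, in place of code of your own. Each camera call takes 0.05 s, during which the arm holds its last target. There are 200 camera calls.

## Task

At the sale stall, switch off the charger at its rocker while the battery pack is still in it, then move the pack upright into the battery bay of the white display riser, lowering it gently all the way down onto the bay's floor without dropping it. Once the pack is seated and let go, flip the riser's toggle lever over to its other side to switch the riser on. The charger's cradle and the bay enclose different sides of the pack, so it will need standing on the table and taking again the other way; leave the two mugs, the low cup and the paperweight standing where they are.

Things in the scene. Friction and masses are not known exactly. Their poses are not given: they have to be found in the camera images.
- pack_c (a point): Centre of the loose battery pack, a plain black upright block 62 mm long (its x axis), 44 mm wide (its y axis) and 100 mm tall (z up), about 0.5 kg; this point is half-way up. It starts in the charger's cradle, resting on its floor. It may go in the bay either way round (half a turn makes no difference).
- cradle (a point): Centre of the cradle's floor in the charger, 20 mm above the table; charger axes: x away from the robot, y along its length, z up. Two cheeks, 8 mm thick, 44 mm broad, 100 mm tall (as the pack), stand 3 mm off the pack's two 44 mm wide end faces (+y and -y), so here it can only be gripped across its 44 mm width, along x, where there is only an 8 mm high lip.
- charger_mid (a point): Centre of the charger, on the table: a fixed grey plastic base, 100 mm (x) by 215 mm (y), 20 mm high, with the cradle 48 mm to its +y side. A switch housing 84 mm (x) by 50 mm (y), its top 62 mm above the table, stands 62 mm to its -y side and carries the rocker.
- charger_switch (a joint): Over-centre rocker on the charger's housing: a black plate 68 mm long (charger x), 34 mm wide, 10 mm thick, on a level axis along charger y, 72 mm above the table. 0 = on (as at the start): the end nearest the robot is up. 0.44 rad = off: that end is down. Pressed down about 6 mm with 4 to 5 N, the raised end passes the centre and snaps over; full travel about 11 mm.
- rocker_front (a point): Point on the top face of the rocker, 8 mm in from its end nearest the robot; it stands about 82 mm above the table when on and about 71 mm when off. Here the rocker is pressed to switch off.
- bay (a point): Centre of the floor of the riser's battery bay, 30 mm above the table; riser axes: x away from the robot, y along its length, z up. Two aluminium cheeks, 8 mm thick, 62 mm broad, 100 mm tall, stand on its +y and -y sides, 52 mm apart; the x sides are open above 8 mm lips 70 mm apart. The pack's 62 mm length goes along x, with 4 mm play all round, gripped along x.
- disc (a point): Centre of the top of the riser's opal disc, 82 mm across, 86 mm to the +y side of the bay, 34 mm above the table; the paperweight stands on it. The riser itself is a fixed white box, 130 mm (x) by 270 mm (y) and 30 mm high, centred on the bay.
- lamp_switch (a joint): Over-centre steel bat toggle lever on the riser, 100 mm to the -y side of the bay; pivot 42 mm above the table, axis level along riser y. 0 = off (as at the start): it leans towards the robot, 0.45 rad from upright. 0.9 rad = on: it leans away (riser +x). Pushed away from the robot at its tip with 3 to 4 N it passes upright and snaps over by itself.
- toggle_tip (a point): Centre of the 20 mm ball at the lever's tip, 70 mm from the pivot along a 12 mm thick rod, about 105 mm above the table when off or on and 112 mm when upright; it travels about 61 mm along the riser's x.
- pack: The same battery pack; origin at the centre of its underside. Grip it in its upper part, 20 to 30 mm above its centre, so that the gripper stays clear of its top. The table between the charger and the riser, on the robot's side, is always clear, room enough to stand the pack on for the second grip.
- mug_a_c (a point): White mug, 80 mm across, 85 mm tall, between and behind the charger and the riser; this point is its centre half-way up. A bystander, to be left alone.
- mug_b_c (a point): White mug, 80 mm across, 85 mm tall, near the robot; this point is its centre half-way up. A bystander, to be left alone.
- creamer_c (a point): Low white cup, 84 mm across, 70 mm tall, near the robot; this point is its centre half-way up. A bystander, to be left alone.
- paperweight_c (a point): Green glass paperweight, 62 mm across, 46 mm tall, standing on the riser's disc; this point is its centre half-way up. A bystander, to be left alone.
There are look-alikes about, which are no part of the job. Leave any red look-alike of the pack alone.

How it is judged (in metres and radians):
On the way, in this order (a step that is already met when the one before it is completed fails the run):
1. the charger's rocker is off while the pack is still in the cradle (value of joint charger_switch above 0.38 rad and distance between pack_c and cradle below 0.065 m), for 0.2 s.
2. the pack sits fully down in the riser's bay, let go, with the riser still off (x of pack_c in the frame of bay between -0.008 and 0.008 m and y of pack_c in the frame of bay between -0.008 and 0.008 m and z of pack_c in the frame of bay below 0.053 m and angle between pack_c's own z axis and vertical below 0.1 rad and angle between the x axis of pack_c and the x axis of bay, either way round below 0.2 rad and contact force between the fingers and pack below 0.1 N and value of joint lamp_switch below 0.15 rad), for 0.2 s.
At the end, for the whole second after the job is handed in: Charger rocker off (above 0.38 rad), riser toggle on (above 0.8 rad), the pack upright (within 0.1 rad) and at rest on the bay's floor (its centre within 8 mm of the bay's centre each way and no more than 53 mm above its floor, its length along the riser's x within 0.2 rad) (x of pack_c in the frame of bay between -0.008 and 0.008 m and y of pack_c in the frame of bay between -0.008 and 0.008 m and z of pack_c in the frame of bay below 0.053 m and angle between pack_c's own z axis and vertical below 0.1 rad and angle between the x axis of pack_c and the x axis of bay, either way round below 0.2 rad and value of joint charger_switch above 0.38 rad and value of joint lamp_switch above 0.8 rad and linear speed of pack below 0.02 m/s); the robot touches nothing.
It fails at once if the pack is dropped into the bay (moves faster than 0.35 m/s within the bay) (horizontal distance between pack_c and bay below 0.015 m and z of pack_c in the frame of bay below 0.09 m and linear speed of pack above 0.35 m/s).
It fails at once if the pack is tipped over (more than 0.7 rad) (angle between pack_c's own z axis and vertical above 0.7 rad).
It fails at once if a mug, the low cup or the paperweight is moved by more than 30 mm or knocked over (distance of any of mug_a_c, mug_b_c, creamer_c, paperweight_c from where it was at the start of the episode above 0.03 m or angle between any of mug_a_c, mug_b_c, creamer_c, paperweight_c's own z axis and vertical above 0.6 rad).
It also fails if it takes over 72 s, if anything falls off the work surface, if the arm or the gripper's body presses on something with over 40 N, if the wrist force passes 120 N, or if a joint passes its speed limit or range.

## Working session

There is one attempt and no reset: what is moved stays moved. The work goes in short steps, each a Python script; the robot and the scene stay as the last script left them, time stands still between calls to the robot, and variables do not carry over. Pictures are saved under pics/ and viewed, at most 10 in all, crops included, and the job is handed in when it is done.

```bash
ls && mkdir -p pics
python3 - <<'E'
from plant import env, hand, vision, readout
import cv2, numpy as np
for n in ("scene","top"):
    p,d=vision.snapshot(n); cv2.imwrite(f"pics/{n}0.png",p[:,:,::-1]); np.save(f"pics/{n}0.npy",d)
    c=vision.calibration(n); print(n,c["K"].tolist(),np.round(c["R"],4).tolist(),c["t"])
print(vision.calibration("wrist"),env.hold_point_z,readout.current_t(),readout.current_tcp_rot())
E
```

```text
pics
scene [[500.44855453484956, 0.0, 321.98352058253136], [0.0, 500.44855453484956, 236.22263066402738], [0.0, 0.0, 1.0]] [[-0.7936, 0.6084, -0.0051], [0.4452, 0.5749, -0.6865], [-0.4147, -0.5471, -0.7271]] [ 380.52403496 -149.65935642 1136.23353605]
top [[488.5477451921371, 0.0, 315.0639220968063], [0.0, 488.5477451921371, 233.90762174722795], [0.0, 0.0, 1.0]] [[-0.0228, -0.9996, 0.0177], [-0.9983, 0.0218, -0.0544], [0.054, -0.0189, -0.9984]] [  -1.31189674  492.20141779 1095.76994688]
{'K': array([[349.4204812 ,   0.        , 315.27326173],
       [  0.        , 349.4204812 , 241.62412161],
       [  0.        ,   0.        ,   1.        ]]), 'tool_from_camera': array([[ 7.05483064e-04, -9.61112081e-01, -2.76157691e-01,
         7.62568399e+01],
       [ 9.99999669e-01,  7.89759354e-04, -1.93963185e-04,
         2.68015733e-01],
       [ 4.04518480e-04, -2.76157463e-01,  9.61112320e-01,
        -1.64864141e+02],
       [ 0.00000000e+00,  0.00000000e+00,  0.00000000e+00,
         1.00000000e+00]])} 18.8 0.1 [-3.14017709e+00  1.39559103e-04  2.75083408e+00]
```

View pics/top0.png

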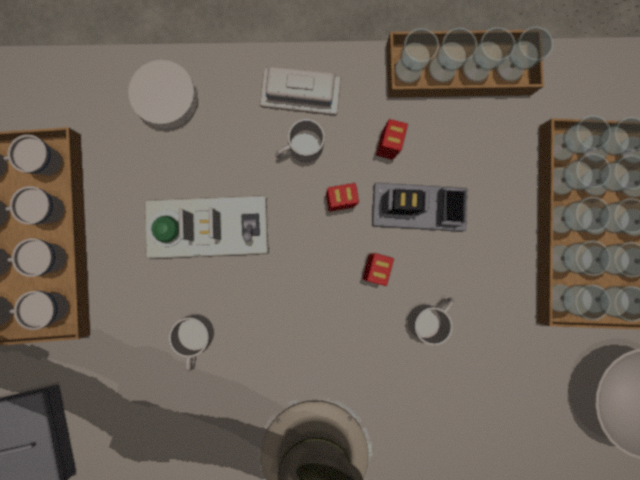

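View pics/scene0.png

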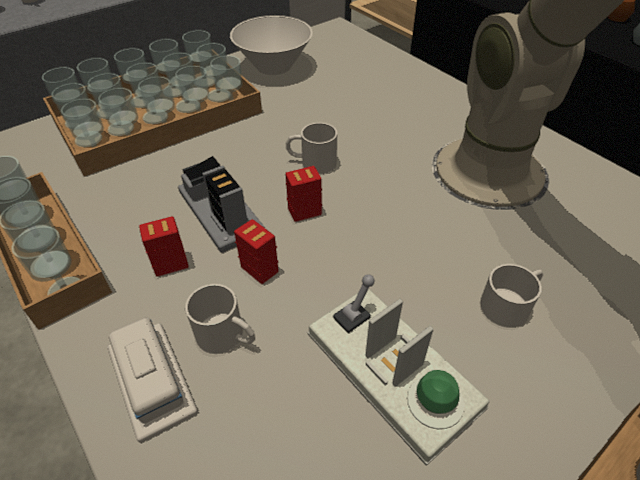

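Top view: pack candidates are the black block in the grey charger (406,201), chosen because it is black and sits in the cradle, and three red look-alikes at (393,139), (343,196), (379,269). The riser bay is at (204,225), the toggle at (250,227), the rocker at (454,207), mugs/cup at (306,139), (433,325), (189,336), and the paperweight at (165,229).

```bash
cat > h.py <<'E'
from plant import env, hand, vision, readout
import cv2, numpy as np
from scipy.spatial.transform import Rotation as Ro
pi=np.pi
def cam(n):
    """K, camera->world R, camera position"""
    c=vision.calibration(n)
    if n!="wrist": return c["K"],c["R"].T,-c["R"].T@c["t"]
    T=c["tool_from_camera"]; R=Ro.from_euler("xyz",readout.current_tcp_rot()).as_matrix()
    return c["K"],R@T[:3,:3],np.array(readout.current_eef_pos())+R@T[:3,3]
def ray(C,uv): 
    K,R,o=C; return o,R@np.linalg.inv(K)@np.array([uv[0],uv[1],1.])
def at_z(C,uv,z):
    o,r=ray(C,uv); return o+r*(z-o[2])/r[2]
def by_depth(C,d,uv):
    o,r=ray(C,uv); u,v=map(int,uv); w=d[v-1:v+2,u-1:u+2]; return o+r*np.median(w[w>0])
def tri(obs):
    A=np.zeros((3,3));b=np.zeros(3)
    for C,uv in obs:
        o,r=ray(C,uv); r=r/np.linalg.norm(r); P=np.eye(3)-np.outer(r,r); A+=P;b+=P@o
    return np.linalg.solve(A,b)
def snap(n,f):
    C=cam(n); p,d=vision.snapshot(n); cv2.imwrite(f"pics/{f}.png",p[:,:,::-1]); np.savez(f"pics/{f}.npz",d=d,K=C[0],R=C[1],o=C[2]); return C,p,d
def load(f):
    z=np.load(f"pics/{f}.npz"); return (z["K"],z["R"],z["o"]),z["d"]
E
python3 - <<'E'
from h import *
C=cam("top"); d=np.load("pics/top0.npy")
for n,uv in dict(pack=(396,199),rock=(454,195),rock2=(454,218),cr=[(374,183),(467,187),(466,230),(373,226)],ri=[(146,200),(267,197),(268,254),(147,257)],tip=(249,222),bay=(204,225),pw=(165,229),mA=(306,128),mB=(433,325),cup=(189,336),r1=(343,190),r2=(380,264)).items():
    if isinstance(uv,list):
        print(n,[np.round(at_z(C,q,20 if n=='cr' else 30)[:2]).tolist() for q in uv])
    else: print(n,np.round(by_depth(C,d,uv)))
for xy in [(480,-150),(480,160)]:
  for yaw in (-pi/2,pi/2,0,pi): print(xy,yaw,env.solve_ik([*xy,260],[pi,0,yaw]))
E
```

```text
pack [ 555. -179.  120.]
rock [ 567. -315.   72.]
rock2 [ 516. -309.   83.]
cr [[605.0, -149.0], [591.0, -361.0], [493.0, -355.0], [507.0, -144.0]]
ri [[575.0, 363.0], [576.0, 94.0], [449.0, 94.0], [448.0, 362.0]]
tip [519. 132.  53.]
bay [516. 235.  30.]
pw [506. 307.  80.]
mA [734.   3.  20.]
mB [ 279. -276.    4.]
cup [268. 277.   4.]
r1 [579. -72.  99.]
r2 [ 421. -145.  100.]
(480, -150) -1.5707963267948966 [-0.57844714  0.47451104  1.12796076  2.09083121 -0.54914596  0.91232037
 -2.28077469]
(480, -150) 1.5707963267948966 [-0.30896727  0.32826957  0.66344475  2.07912824 -0.27515795  0.81944382
  0.51842397]
(480, -150) 0 [-0.61794378  0.53174624  1.23208974  2.09226564 -0.62457548  0.95764009
 -0.61273547]
(480, -150) 3.141592653589793 [-0.04777797  0.28823221  0.30626111  2.0654124  -0.11926376  0.80423914
  1.90030905]
(480, 160) -1.5707963267948966 [-0.07170999  0.3178491  -0.46702242  2.02456506  0.19004544  0.84033234
  2.49554878]
(480, 160) 1.5707963267948966 [-0.73450465  0.29817917  0.39039256  2.06281694 -0.15528822  0.80790851
 -0.25198192]
(480, 160) 0 [-1.02826717  0.36441083  0.81051625  2.07760533 -0.354535    0.83894708
 -1.57999599]
(480, 160) 3.141592653589793 [-4.37689080e-01  2.85857693e-01  4.77953386e-03  2.04588935e+00
 -1.86103499e-03  8.09849563e-01  1.13897622e+00]
```

Run:
```python
from h import *
for f,p in dict(r1=(480,200,220),r2=(545,230,220),c1=(580,-230,220),c2=(515,-260,220)).items():
    env.movep(p,[pi,0,pi/2]); snap("wrist",f)
print(readout.current_t())
for k in "rc":
    a,b=[cv2.imread(f"pics/{k}{i}.png") for i in (1,2)]
    cv2.imwrite(f"pics/{k}12.png",np.hstack([a[60:460,120:520],b[60:460,120:520]]))
```

```text
4.6333
```

View pics/r12.png

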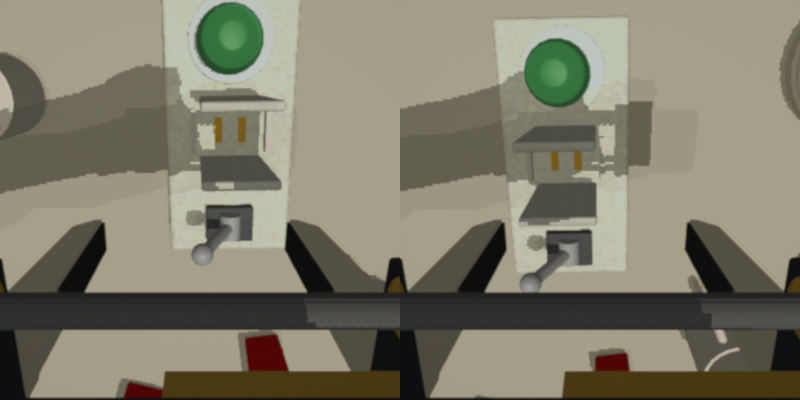

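View pics/c12.png

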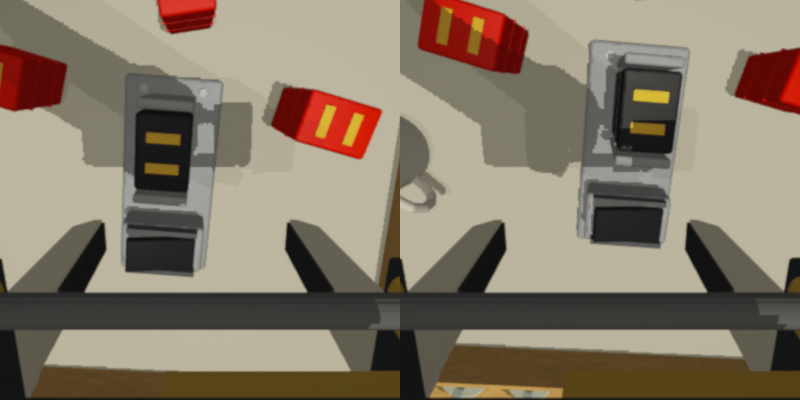

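Riser pictures (crop, left half): ball tip (202,254), bay contacts (229,130) between the cheeks at (242,103) and (240,172), with the paperweight at (230,37). Charger (left half): black pack top with two gold contacts (163,152) and rocker (160,254). Reds lie at (25,75), (187,12), (325,120), so the choice of the black pack is confirmed.

Run:
```python
from h import *
def cloud(f):
    C,d=load(f); v,u=np.mgrid[0:480,0:640]; m=(d>0)&(v<345); p=np.stack([u[m],v[m],np.ones(m.sum())])
    X=(C[1]@np.linalg.inv(C[0])@p*d[m]).T+C[2]; img=cv2.imread(f"pics/{f}.png")[m]; return X,img
def rect(X,zl,zh,x0,x1,y0,y1,lab):
    m=(X[:,2]>zl)&(X[:,2]<zh)&(X[:,0]>x0)&(X[:,0]<x1)&(X[:,1]>y0)&(X[:,1]<y1); P=X[m]
    if len(P)<10: print(lab,len(P));return
    r=cv2.minAreaRect(P[:,:2].astype(np.float32)); print(lab,len(P),np.round(r[0],1),np.round(r[1],1),round(r[2],1),'z',round(np.median(P[:,2]),1),'mean',np.round(P[:,:2].mean(0),1))
for f in ("r1","r2"):
    X,_=cloud(f); print(f)
    rect(X,-9,9,300,700,50,500,"table")
    rect(X,27,37,420,610,70,400,"riser"); rect(X,124,136,450,580,180,285,"cheeks"); rect(X,124,136,450,580,235,285,"ch+"); rect(X,124,136,450,580,180,225,"ch-")
    rect(X,60,90,450,580,280,350,"pw"); rect(X,97,120,430,580,90,165,"ball")
for f in ("c1","c2"):
    X,_=cloud(f); print(f)
    rect(X,15,26,460,640,-390,-120,"charger"); rect(X,116,124,510,600,-245,-165,"packtop+cheeks"); rect(X,66,90,480,600,-345,-280,"rocker");rect(X,77,90,480,600,-345,-280,"rockfront")
    rect(X,90,110,380,480,-200,-100,"redfront"); rect(X,90,110,540,640,-130,-20,"redleft"); rect(X,90,110,640,740,-250,-130,"redback")
C1,_=load("r1");C2,_=load("r2"); print("ball tri",tri([(C1,(322,314)),(C2,(250,344))]), "contacts",tri([(C1,(349,190)),(C2,(286,221))]))
C1,_=load("c1");C2,_=load("c2")
print("pack", tri([(C1,(283,199)),(C2,(371,157))]),tri([(C1,(282,230)),(C2,(367,189))]))
```

```text
r1
table 82651 [500.  229.7] [400.  359.5] 0.0 z -1.2 mean [494.7 267.6]
riser 23596 [515.3 231.5] [128.8 268.1] 1.2 z 28.9 mean [513.7 248. ]
cheeks 1831 [515.5 231.3] [61.2 68.1] 0.8 z 128.5 mean [515.3 233.3]
ch+ 963 [515.1 261.3] [61.2  8.1] 1.0 z 128.5 mean [514.8 261.5]
ch- 868 [516.1 201.6] [60.8  8.6] 0.7 z 128.4 mean [515.8 202.1]
pw 3516 [510.2 313.8] [53.9 55.9] 61.9 z 73.2 mean [509.5 313.7]
ball 405 [487.1 131.7] [17.9 19.2] 57.1 z 110.3 mean [487.  133.8]
r2
table 88319 [500. 250.] [400.4 375.9] 0.1 z -1.2 mean [497.3 299.8]
riser 20999 [515.7 231.4] [128.7 268.5] 1.1 z 28.9 mean [518.4 251.2]
cheeks 1743 [515.3 231.5] [61.7 67.9] 0.9 z 128.5 mean [515.9 233.6]
ch+ 917 [514.9 261.3] [61.7  8.3] 1.0 z 128.5 mean [515.4 261.7]
ch- 826 [516.2 201.6] [61.   8.2] 1.1 z 128.4 mean [516.4 202.3]
pw 3265 [511.3 314.6] [55.9 54.7] 85.4 z 73.2 mean [512.2 314.8]
ball 236 [488.  136.8] [ 9.7 19.2] 82.9 z 108.0 mean [488.5 137.1]
c1
charger 6724 [ 551.5 -252.8] [213.   99.8] 85.5 z 18.7 mean [ 561.8 -216.6]
packtop+cheeks 5234 [ 555.5 -205.3] [82.5 43.9] 85.8 z 118.7 mean [ 555.8 -
[... 390 characters left out ...]
51.4 -253.4] [214.   99.8] 85.5 z 18.6 mean [ 537.8 -227.6]
packtop+cheeks 5723 [ 555.2 -205.1] [81.9 44.4] 86.1 z 118.7 mean [ 555.3 -203. ]
rocker 3206 [ 546.5 -315.4] [49.2 69.9] 85.6 z 73.2 mean [ 546.3 -313.1]
rockfront 1008 [ 530.6 -313.7] [33.9 35.1] 85.2 z 79.9 mean [ 527.4 -312.9]
redfront 5076 [ 413.  -146.4] [44.1 62.2] 73.5 z 98.8 mean [ 414.  -146.2]
redleft 1827 [573.2 -95.6] [21.6 46. ] 86.9 z 98.4 mean [572.1 -95.1]
redback 4679 [ 697.4 -185.4] [44.3 63.3] 74.2 z 98.5 mean [ 695. -185.]
ball tri [486.88257536 131.10246766 105.52879531] contacts [515.0624474  229.79514085  32.37468247]
pack [ 556.39265002 -194.17930475  118.96579   ] [ 554.75938054 -218.40017018  118.04686887]
```

Run:
```python
from h import *
yc=-0.075
hand.gripper_close()
env.movep([521,-260,220],[pi,0,yc]); C,p,d=snap("wrist","c3")
v,u=np.mgrid[0:480,0:640]; m=d>0; X=(C[1]@np.linalg.inv(C[0])@np.stack([u[m],v[m],np.ones(m.sum())])*d[m]).T+C[2]
for z0,z1,y0,y1 in((116,124,-255,-155),(66,90,-350,-280)):
    k=(X[:,2]>z0)&(X[:,2]<z1)&(abs(X[:,0]-550)<60)&(X[:,1]>y0)&(X[:,1]<y1); print(k.sum(),cv2.minAreaRect(X[k][:,:2].astype(np.float32)))
env.movep([521,-313,105],[pi,0,yc])
print(env.line_to([521,-313,70],speed=30,force_limit=20),readout.current_eef_pos(),readout.current_ft_force())
env.line_to([521,-313,110],speed=100)
env.line_to([521,-260,220],speed=200); C,p,d=snap("wrist","c4")
X=(C[1]@np.linalg.inv(C[0])@np.stack([u[m],v[m],np.ones(m.sum())])*d[m]).T+C[2]
for x in (521,573):
    k=np.hypot(X[:,0]-x,X[:,1]+313)<8; print(x,np.median(X[k][:,2]))
print(readout.current_t())
```

```text
5603 ((555.551025390625, -206.43063354492188), (83.68301391601562, 43.827388763427734), 85.1059799194336)
3919 ((546.1680297851562, -315.9529724121094), (48.35721969604492, 70.04949951171875), 85.53303527832031)
True [ 520.9083636  -313.10602433   73.3490003 ] [-1.41049342  1.83629237 11.13029307]
521 70.25020417613388
573 81.39672455157807
10.225
```

Rocker front is now at 70 mm and the rear end at 81 mm, so the charger is off. The hand-eye offset is under 1 mm. Next is the pick and the table stand.

Run:
```python
from h import *
yg=pi/2-0.075; c=[555.4,-205.5]
hand.gripper_open()
env.movep([*c,180],[pi,0,yg]); env.line_to([*c,76],speed=100,force_limit=15)
print(readout.current_eef_pos())
hand.gripper_close(30); print(readout.current_width(),readout.current_grasp_force())
env.line_to([*c,200],speed=80); print(readout.current_grasp_force())
env.movep([470,20,200],[pi,0,0.017+pi]) if env.solve_ik([470,20,200],[pi,0,0.017+pi]) is not None else print("noik")
print(env.line_to([470,20,70],speed=100), env.line_to([470,20,52],speed=20,force_limit=6),readout.current_eef_pos(),readout.current_grasp_force(),readout.current_t())
```

```text
[ 555.75559878 -205.67292296   76.57026231]
0.47063408353939923 29.975769817829132
29.9729123711586
False True [469.97632106  19.82934775  55.58873806] 29.996632039546967 19.5667
```

Run:
```python
from h import *
hand.gripper_open(); env.line_to([470,20,220],speed=150)
env.movep([470,20,220],[pi,0,pi/2+0.017]); C,p,d=snap("wrist","t1")
v,u=np.mgrid[0:480,0:640]; m=d>0; X=(C[1]@np.linalg.inv(C[0])@np.stack([u[m],v[m],np.ones(m.sum())])*d[m]).T+C[2]
k=(X[:,2]>92)&(X[:,2]<106)&(np.hypot(X[:,0]-470,X[:,1]-20)<60); print(k.sum(),cv2.minAreaRect(X[k][:,:2].astype(np.float32)),np.median(X[k][:,2]),readout.current_t())
cv2.imwrite("pics/t1c.png",cv2.imread("pics/t1.png")[60:460,120:520])
```

```text
3672 ((470.6282653808594, 19.983871459960938), (62.02445602416992, 44.26921081542969), 1.067022681236267) 98.73841812658335 23.0333
```

View pics/t1c.png

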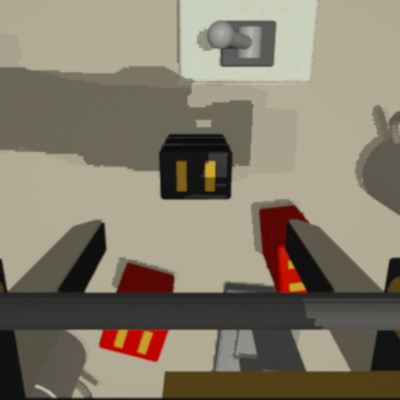

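The pack stands upright on the table at crop (196,170), with its length along x and the riser toggle at (220,36) still off. Now I regrip along its length and carry it to the bay, stopping just above the floor to check.

Run:
```python
from h import *
a=[pi,0,pi/2+0.017]
env.line_to([470.6,20,56],a,speed=120,force_limit=15); hand.gripper_close(30)
print(readout.current_width(),readout.current_grasp_force())
env.line_to([470.6,20,210],a,speed=120); env.line_to([515.4,231.4,210],a,speed=150)
C,p,d=snap("wrist","b1")
v,u=np.mgrid[0:480,0:640]; m=d>0; X=(C[1]@np.linalg.inv(C[0])@np.stack([u[m],v[m],np.ones(m.sum())])*d[m]).T+C[2]
for lab,z0,z1,y0,y1 in (("pack",240,265,190,275),("ch+",124,136,255,280)):
    k=(X[:,2]>z0)&(X[:,2]<z1)&(abs(X[:,0]-515)<60)&(X[:,1]>y0)&(X[:,1]<y1); print(lab,k.sum(),cv2.minAreaRect(X[k][:,:2].astype(np.float32)) if k.sum()>9 else "")
print(env.line_to([515.4,231.4,170],speed=60,force_limit=6),readout.current_eef_pos(),env.line_to([515.4,231.4,100],speed=40,force_limit=6),readout.current_eef_pos(),readout.current_ft_force(),readout.current_t())
```

```text
0.6656742445377473 29.997449219226837
pack 14083 ((516.0308837890625, 238.71580505371094), (94.5344467163086, 28.565494537353516), 0.31068935990333557)
ch+ 946 ((514.9059448242188, 261.78375244140625), (61.084407806396484, 8.130365371704102), 1.6559146642684937)
False [515.59970358 231.43847309 170.08571333] False [515.51541559 231.46539939 100.20820737] [-0.60341713 -0.13662538 -6.36365199] 30.9417
```

No contact on entry, so I lower it the rest of the way.

Run:
```python
from h import *
print(env.line_to([515.4,231.4,82],speed=15,force_limit=5),readout.current_eef_pos(),readout.current_ft_force())
hand.gripper_open(); env.dwell(.2); env.line_to([515.4,231.4,230],speed=120)
C,p,d=snap("wrist","b2")
v,u=np.mgrid[0:480,0:640]; m=d>0; X=(C[1]@np.linalg.inv(C[0])@np.stack([u[m],v[m],np.ones(m.sum())])*d[m]).T+C[2]
k=(X[:,2]>122)&(X[:,2]<140)&(abs(X[:,0]-515)<50)&(abs(X[:,1]-231.4)<25); print(cv2.minAreaRect(X[k][:,:2].astype(np.float32)),np.median(X[k][:,2]),readout.current_t())
cv2.imwrite("pics/b2c.png",p[60:460,120:520,::-1])
```

```text
True [515.28052637 231.39322647  86.05141004] [-1.46201512 -0.42877994  6.15206441]
((515.9323120117188, 231.9424285888672), (61.96993637084961, 43.22568130493164), 1.1065962314605713) 128.73897710620986 34.1333
```

View pics/b2c.png

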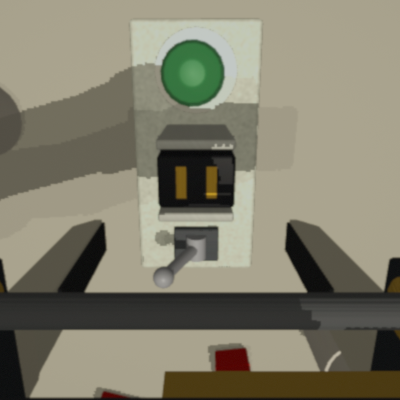

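The pack is seated in the bay at crop (196,180), its top at 130 mm (corrected) and level with the cheeks. The toggle ball at (163,277) is still off, so it is next.

Run:
```python
from h import *
a=[pi,0,0.017]
hand.gripper_close(); env.movep([440,130,200],a); env.line_to([440,130,94],speed=150)
print(env.line_to([516,131.3,94],speed=50,force_limit=20),readout.current_eef_pos(),readout.current_ft_force())
env.line_to([440,130,94],speed=150); env.line_to([440,130,220],speed=200)
env.movep([480,190,240],[pi,0,pi/2]); C,p,d=snap("wrist","f")
cv2.imwrite("pics/fc.png",p[60:460,120:520,::-1]); print(readout.current_t())
```

```text
False [515.73477801 131.30408139  94.01576547] [-0.26921296  0.44290341  0.36434333]
41.75
```

View pics/fc.png

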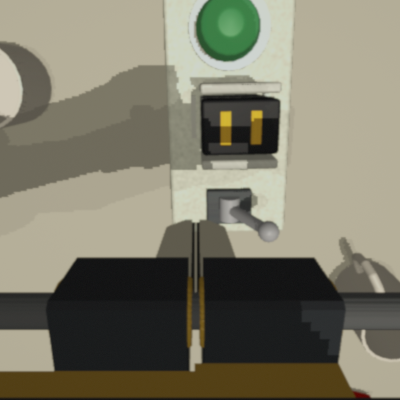

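The toggle ball is now at (268,231), leaning away from the robot, so the riser is on. The pack sits in the bay at (240,125) and the arm is clear.

```bash
python3 -c "
from plant import env
print(env.close_job())"
```

```text
the job is handed in; nothing more can be done
None
```

The job is handed in at about 42 s: charger switched off first, pack seated upright in the bay and let go, riser toggle on; no bystander was touched that I noticed, and the judge's verdict was not shown.

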